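Feel for the thick toy plate and press it into its sprung stand

TASK

One of the three white plates in the dish rack is a little thicker than the other two: find it by pinching the plates by their rims and reading the finger opening. Ease that plate down gently into the sprung wooden plate stand until it sits upright and central on its two seat bars, bed it there with a steady push of about 10 N for a second, never hard, and let go. Leave the other two plates standing in their own slots of the rack, and do not disturb the other toys.

Things in the scene. Friction and masses are not known exactly. Their poses are not given: they have to be found in the camera images.
- plate_a_mid (a point): One of three white plastic toy plates, round, 110 mm in diameter, about 60 g, standing on edge in the dish rack, one in each slot. Point: the plate's centre; y runs through its thickness (level), z up. They are 9, 11 and 13 mm thick; which is which is not told: pinch the top of the rim across the faces and read the finger opening.
- plate_b_mid (a point): One of three white plastic toy plates, round, 110 mm in diameter, about 60 g, standing on edge in the dish rack, one in each slot. Point: the plate's centre; y runs through its thickness (level), z up. They are 9, 11 and 13 mm thick; which is which is not told: pinch the top of the rim across the faces and read the finger opening.
- plate_c_mid (a point): One of three white plastic toy plates, round, 110 mm in diameter, about 60 g, standing on edge in the dish rack, one in each slot. Point: the plate's centre; y runs through its thickness (level), z up. They are 9, 11 and 13 mm thick; which is which is not told: pinch the top of the rim across the faces and read the finger opening.
- plate_a: The plate whose centre is plate_a_mid; origin 55 mm below that point, at the plate's lowest edge.
- plate_b: The plate whose centre is plate_b_mid; origin 55 mm below that point, at the plate's lowest edge.
- plate_c: The plate whose centre is plate_c_mid; origin 55 mm below that point, at the plate's lowest edge.
- rack: Fixed wooden dish rack, 86 mm (x) by 253 mm (y), origin mid-underside on the table. Two bars along y, tops 20 mm high, inner edges at x = +-24 mm, carry the plates; three slots 15 mm wide at y = -75, 0 and 75 mm, between upright dowels that reach 60 mm high. A plate in it tops out about 124 mm above the table.
- stand: Fixed wooden plate stand, 84 mm (x) by 110 mm (y), origin on the table under the slot's middle. A plate stands in it on edge, its faces square to y, between a fixed cheek on the -y side (face at y = -6.5 mm) and a sprung one on the +y side (face at y = +1.5 mm when empty), 80 mm long in x, vertical up to 45 mm above the table, resting on two bars 20 mm high as in the rack.
- stand_mouth (a point): Middle of the stand's open mouth between the tops of the cheeks, 68 mm above the table, 2.5 mm to the fixed side of the slot's middle. From the mouth (24 mm wide, empty) the cheeks close in at 20 degrees to the 8 mm gap, 23 mm lower. Easing it in takes 2 to 10 N down; crowding the fixed cheek adds more.
- seat: The two fixed bars of the stand (along y, tops 20 mm high, inner edges at x = +-24 mm) on which the plate comes to rest. Origin as the stand's. Bed the plate on them with about 10 N more than the drag of the cheeks (6 to 15 N, steady for half a second); over 20 N on them, or on the sprung cheek, is too hard.
- stand_home (a point): The point in the stand where the centre of the 13 mm plate lies when it is fully home (about 69 mm above the table); axes as the stand's: y across the slot from the fixed to the sprung cheek, z up.
- cheek (a joint): How far the sprung cheek of the stand is pushed back towards +y, in m: 0 when empty, at most 0.010; spring about 600 N/m with 1.5 N preload. It equals the plate's thickness less 8 mm, so 0.005 with the 13 mm plate standing against the fixed cheek.
- saucepan: Bystander: steel toy saucepan, 92 mm across, 50 mm high, thin handle. Origin under its middle. Leave it alone.
- bottle: Bystander: green glass bottle with a metal twist cap, 48 mm across, 125 mm high. Origin under its middle. Leave it alone.
- stool: Bystander: red plastic toy kitchen stool, 85 mm high, 72 mm seat. Origin under its middle. Leave it alone.
- mug: Bystander: small white toy mug, 48 mm across, 45 mm high. Origin under its middle. Leave it alone.
- bowl: Bystander: wooden toy bowl, 68 mm across, 28 mm high. Origin under its middle. Leave it alone.
- spoon: Bystander: wooden toy spoon lying flat, 130 mm long. Origin under its middle. Leave it alone.
- board: Bystander: dark wooden chopping board lying flat, 85 x 120 x 10 mm. Origin under its middle. Leave it alone.
Not all that is in view belongs to the job. What is shaped like the plate_b but green is not meant. Leave any purple or yellow look-alike of the stand alone.

How it is judged:
By the outcome, as a careful person would: the job done as asked, in the order asked, and still so for the second after the job is handed in, with the robot touching nothing.
It also fails if it takes over 70 s, if anything falls off the work surface, if the arm or the gripper's body presses on something with over 40 N, if the wrist force passes 120 N, or if a joint passes its speed limit or range.

ROBOT

A 6-joint arm with a two-finger parallel gripper is mounted at the origin on the work surface. World frame = base frame: x ahead of the robot, y to its left, z up, the work surface at z = 0. Lengths are in m, angles in rad, forces in N, time in s.
With the tool pointing down it reaches from about 0.35 to 0.775 m from the base axis. Payload 5.5 kg.
Tool frame: the origin (TCP) lies midway between the tips of the shut fingers; the grasp point (between the pads) lies 19 mm behind it (arm.grasp_offset is the distance from the TCP to the grasp point, in m); x points along the fingers, y is the direction in which the jaws open and shut, and the axes are right-handed (so a half turn about x gives the same grasp; the last joint's range is limited). The gripper opens to 85 mm and grips with 20 to 120 N. Pads are 22 mm wide; open, the fingers measure 114 mm over their backs; the gripper's body (76 mm by 85 mm) begins 54 mm behind the grasp point. The pads swing forward as they close: fully open they stand 13 mm farther back than shut.
Start: joints at [-1.433, 0.313, 0.046, 1.304, 0, 1.431], TCP at [0.158, -0.553, 0.231] pointing down, gripper open.
Joint ranges: [-2.76, 2.76], [-0.86, 1.69], [-1.03, 1.26], [-2.2, 2.34], [-1.47, 1.5], [-3.14, 3.14]. Speed limits (rad/s): [2.57, 2.57, 3.14, 3.14, 3.14, 3.14].

INTERFACE

Orientations are given as [roll, pitch, yaw] about the fixed x, y, z axes, in that order (R = Rz(yaw) Ry(pitch) Rx(roll)).
In Python, from rig import arm, imaging gives the robot as it stands. The module is installed in compiled form; this text tells all that it offers.
- The arm moves only by the shell command python3 -m handwheel 'ROWS' [FORCE]. ROWS is JSON, a list of rows, each a list of 7 numbers: the shift along the world's x, y, z in mm, then the turn, a rotation vector about the world's x, y, z in rad, then the opening in per cent of the stroke, from 0 (shut) to 100 (fully open). A call has 1 to 12 rows; each row is the pose to reach, as a shift and turn from the pose commanded when the call began; what a row does not reach only later rows make up. A row lasts 1/10 s, in which the tool goes at most 50 mm and 8.59 degrees, less where a joint would pass 70% of its speed; a pose out of reach is approached as far as the arm can. A call with a gripper value outside its range is refused whole. The fingers move at their own pace and stop on an object; FORCE is the grip in N (left out, the last holds). Time passes only in rows, so rows that repeat a pose let the fingers close. It gives the time, the measured TCP pose, the force and the opening at its end, in the units of the state.
- arm.read_state(): the state, without advancing time (a new reading comes with each control period).
- imaging.camera(name): name is "side" or "top" or "wrist"; returns a dict with "frame" (384x512x3 uint8, red, green, blue), "camera_matrix" (3x3 intrinsics, pixels), "rvec" (rotation vector, rad) and "tvec" (3), from world to camera coordinates, as OpenCV has them; the wrist camera has in their place "T_tool_cam" (4x4, takes a point from camera to tool coordinates, whose origin is the TCP and whose axes are the tool frame's). Camera axes: x right, y down, z forward; pixel columns grow to the right and rows downward; lengths in m; the calibration is good to about 2 mm. A picture is of the moment at which its call begins: read the wrist's pose just before it. There is no depth.
- arm.close_job(): hands the job in, once; it reports no verdict.
Trained networks look in a picture, given as the dict that the camera call returned (one of the last four; its "shot" number tells which), for a name from the list of things; names that differ only in an ending like _2 or _b are one class to them, and where a whole thing is asked for, a point or a joint stands for the part that bears it (a point fixed in the world has none). Each returns a list of dicts, best first, with "p" (0 to 1); they miss things now and then, are a little off and sometimes report something else, mostly with a low value. They report only what shows in the picture. A call takes as long as a camera call. They do not tell look-alikes from the thing itself.
- imaging.find_in(picture, query): "box" ([left, top, right, bottom] in pixels, round what is visible of it).
- imaging.landmark_of(picture, query): "position" ([row, column] in pixels: a listed point, or the origin of a listed thing).
The state is a dict: "time": time; "joint_pos": joint angles; "joint_velocities": joint speeds; "joint_torque": joint torques, N m; "tcp_pos": TCP position; "orientation": TCP orientation; "force": force on the tool from outside, world axes, zero at the start; "moment": the same for the moment, N m; "finger_gap": opening from 0.0 (shut) to 1.0 (fully open).
Only numpy, scipy, OpenCV 4.12 (cv2) and the standard library are available. Lean on these libraries where they do the work, as an engineer would, in place of code of your own. Each camera call takes 0.05 s, during which the arm holds its last target. There are 200 camera calls.

## Working session

There is one attempt and no reset: what is moved stays moved. The work goes in short steps, Python scripts to look and compute and a shell command to move; the robot and the scene stay as the last step left them, time stands still between calls to the robot, and variables do not carry over. Pictures are saved under pics/ and viewed, about 8 in all and at most 12, crops included, and the job is handed in when it is done.

```bash
mkdir -p pics; cat > h.py <<'E'
import numpy as np, cv2
from rig import arm, imaging
def cast(pic,rc,z,T=None):
    """pixel (row,col) -> world point at height z"""
    K=np.array(pic["camera_matrix"]); d=np.linalg.inv(K)@[rc[1],rc[0],1]
    if T is None:
        R=cv2.Rodrigues(np.array(pic["rvec"],float))[0]; o=-R.T@np.array(pic["tvec"]).ravel(); d=R.T@d
    else: o=T[:3,3]; d=T[:3,:3]@d
    return o+d*(z-o[2])/d[2]
def toolT():
    from scipy.spatial.transform import Rotation as Ro
    s=arm.read_state(); T=np.eye(4); T[:3,:3]=Ro.from_euler('xyz',s["orientation"]).as_matrix(); T[:3,3]=s["tcp_pos"]; return T
def save(pic,n): cv2.imwrite(f"pics/{n}.png",pic["frame"][:,:,::-1])
E
python3 - <<'E'
from h import *
print(arm.read_state(), arm.grasp_offset)
for c in("top","side"):
    p=imaging.camera(c); save(p,c)
    for q,z in(("plate_a_mid",.069),("stand_mouth",.068),("stand",0),("rack",0),("stand_home",.069)):
        for r in imaging.landmark_of(p,q)[:5]:
            print(c,q,np.round(r["position"]),round(r["p"],2),cast(p,r["position"],z).round(3))
E
python3 -c "
import cv2,numpy as np
cv2.imwrite('pics/both.png',cv2.resize(np.vstack([cv2.imread('pics/top.png'),cv2.imread('pics/side.png')]),None,fx=.78,fy=.78))"
```

```text
{'time': 0.0, 'joint_pos': array([-1.43259886e+00,  3.14012319e-01,  4.49680599e-02,  1.30360043e+00,
        6.51915534e-06,  1.43120633e+00]), 'joint_velocities': array([ 0.00132747,  0.00086813,  0.0015087 , -0.00010728,  0.00174384,
       -0.00020788]), 'joint_torque': array([-1.81264091e-03, -4.80620313e+01,  2.98535228e+01,  1.88846339e-02,
       -3.58352690e-04,  1.72176181e-05]), 'tcp_pos': array([ 0.15760779, -0.55244119,  0.23039763]), 'orientation': array([-1.71391331,  1.56894796,  1.7054668 ]), 'force': array([0.8302636 , 0.48137034, 0.03560644]), 'moment': array([-0.00886705, -0.03576264, -0.03076522]), 'finger_gap': 1.0029870051699916} 0.0187
top plate_a_mid [213. 159.] 0.8 [0.508 0.179 0.069]
top plate_a_mid [192. 295.] 0.48 [ 0.569 -0.161  0.069]
top stand_mouth [185. 302.] 0.98 [ 0.586 -0.18   0.068]
top stand_mouth [232. 351.] 0.93 [ 0.471 -0.302  0.068]
top stand_mouth [280. 272.] 0.66 [ 0.349 -0.108  0.068]
top stand_mouth [117. 231.] 0.65 [0.76  0.005 0.068]
top stand [274. 275.] 0.83 [ 0.359 -0.116  0.   ]
top stand [190. 294.] 0.8 [ 0.582 -0.165  0.   ]
top 
[... 250 characters left out ...]
69]
top stand_home [184. 297.] 0.58 [ 0.589 -0.165  0.069]
side stand_mouth [227. 275.] 0.77 [ 0.59  -0.172  0.068]
side stand_mouth [283. 224.] 0.75 [ 0.474 -0.286  0.068]
side stand_mouth [221. 156.] 0.73 [ 0.357 -0.116  0.068]
side stand_mouth [212. 278.] 0.52 [ 0.605 -0.13   0.068]
side stand [310. 227.] 0.88 [ 0.476 -0.297  0.   ]
side stand [238. 160.] 0.82 [ 0.354 -0.098  0.   ]
side stand [248. 271.] 0.56 [ 0.586 -0.167  0.   ]
side stand [122. 219.] 0.18 [0.532 0.374 0.   ]
side rack [157. 222.] 0.8 [0.519 0.181 0.   ]
side stand_home [226. 276.] 0.73 [ 0.592 -0.169  0.069]
side stand_home [220. 151.] 0.63 [ 0.346 -0.11   0.069]
side stand_home [288. 226.] 0.6 [ 0.478 -0.296  0.069]
```

View pics/both.png

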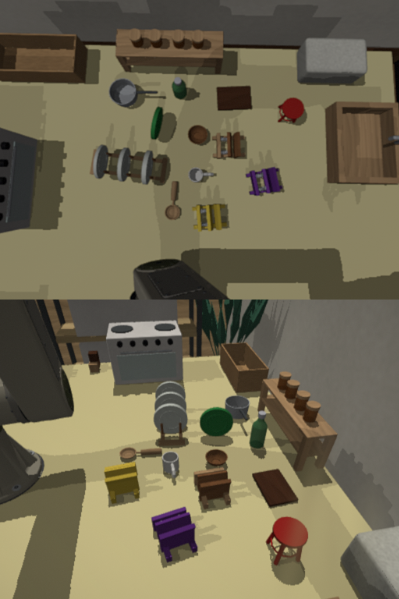

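```bash
python3 - <<'E'
from h import *
T=toolT(); print(T.round(3)); p=imaging.camera("wrist"); print(np.array(p["T_tool_cam"]).round(3), p["camera_matrix"])
a=cv2.imread("pics/top.png"); b=cv2.imread("pics/side.png")
A=cv2.resize(a[165:260,105:375],None,fx=2.9,fy=2.9,interpolation=2)
B=cv2.resize(b[95:270,160:320],None,fx=1.8,fy=1.8,interpolation=2)
c=np.zeros((A.shape[0]+B.shape[0],max(A.shape[1],B.shape[1]),3),np.uint8); c[:A.shape[0],:A.shape[1]]=A; c[A.shape[0]:,:B.shape[1]]=B
cv2.imwrite("pics/crop.png",c)
E
```

```text
[[ 0.     0.274 -0.962  0.158]
 [-0.    -0.962 -0.274 -0.553]
 [-1.     0.     0.     0.231]
 [ 0.     0.     0.     1.   ]]
[[ 0.    -0.293  0.956 -0.144]
 [ 1.    -0.001 -0.     0.002]
 [ 0.001  0.956  0.293 -0.075]
 [ 0.     0.     0.     1.   ]] [[278.94576802   0.         257.59781653]
 [  0.         278.94576802 192.61571437]
 [  0.           0.           1.        ]]
```

View pics/crop.png

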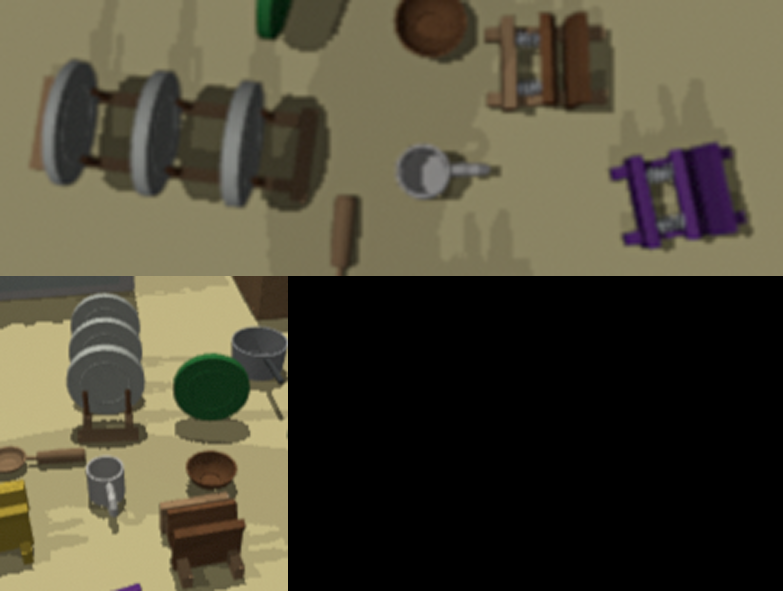

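```bash
python3 -m handwheel '[[200,383,30,0,0,1.8,100],[350,383,30,0,0,1.8,100],[392,383,30,0,0,1.8,100],[392,383,30,0,0,1.8,100],[392,383,30,0,0,1.8,100],[392,383,30,0,0,1.8,100],[392,383,30,0,0,1.8,100],[392,383,30,0,0,1.8,100],[392,383,30,0,0,1.8,100],[392,383,30,0,0,1.8,100],[392,383,30,0,0,1.8,100],[392,383,30,0,0,1.8,100]]'
```

```text
time: 1.85
tcp_pos: [0.5534, -0.1658, 0.2612]
orientation: [1.456, 1.569, 0.405]
force: [0.0, 0.6, 0.7]
finger_gap: 1.001
```

```bash
python3 -m handwheel '[[0,0,-10,0,0,1.06,100],[0,0,-10,0,0,1.06,100],[0,0,-10,0,0,1.06,100],[0,0,-10,0,0,1.06,100],[0,0,-10,0,0,1.06,100],[0,0,-10,0,0,1.06,100],[0,0,-10,0,0,1.06,100],[0,0,-10,0,0,1.06,100],[0,0,-10,0,0,1.06,100]]'
cat > look.py <<'E'
import sys
from h import *
T=toolT(); p=imaging.camera("wrist"); Tc=T@np.array(p["T_tool_cam"]); save(p,sys.argv[1]); np.savez(f"pics/{sys.argv[1]}.npz",K=p["camera_matrix"],T=Tc)
print("tool y",T[:3,1].round(3),"tcp",T[:3,3].round(4))
for a in sys.argv[2:]:
    q,z=a.split(":")
    for r in imaging.landmark_of(p,q)[:4]: print(q,np.round(r["position"]),round(r["p"],2),cast(p,r["position"],float(z),Tc).round(4))
E
python3 look.py stand stand_mouth:.068 stand_home:.069 stand:0 seat:0
```

```text
time: 2.75
tcp_pos: [0.5497, -0.17, 0.2513]
orientation: [1.275, 1.571, 1.268]
force: [-0.1, -0.6, 0.3]
finger_gap: 0.996
tool y [0.007 1.    0.   ] tcp [ 0.5497 -0.17    0.2513]
stand_mouth [202. 259.] 0.96 [ 0.5879 -0.1706  0.068 ]
stand_mouth [105. 144.] 0.85 [ 0.4722 -0.2982  0.068 ]
stand_home [105. 150.] 0.91 [ 0.4721 -0.2918  0.069 ]
stand_home [204. 256.] 0.77 [ 0.59   -0.1743  0.069 ]
stand [189. 255.] 0.76 [ 0.5903 -0.1762  0.    ]
stand [104. 166.] 0.68 [ 0.4706 -0.2947  0.    ]
seat [ 43. 408.] 0.2 [0.3984 0.0204 0.    ]
```

View pics/stand.png

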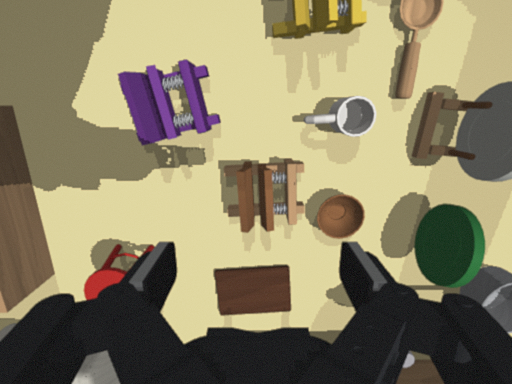

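```bash
python3 - <<'E'
import cv2
a=cv2.imread("pics/stand.png")[145:245,210:320]
cv2.imwrite("pics/c2.png",cv2.resize(a,None,fx=6,fy=6,interpolation=cv2.INTER_CUBIC))
E
```

```text
(no output)
```

View pics/c2.png

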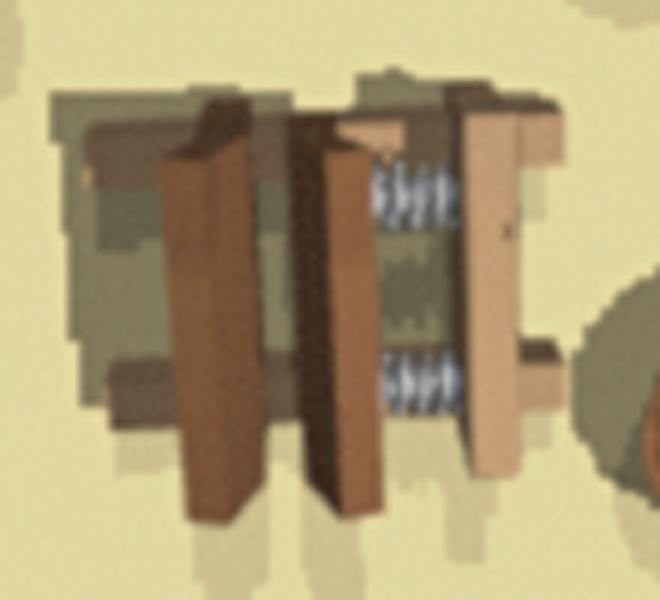

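```bash
python3 - <<'E'
from h import *
d=np.load("pics/stand.npz"); P={"camera_matrix":d["K"]}
for n,z,u in(("fix",.068,(210,155,232,522)),("fixout",.068,(160,155,188,522)),("spr",.068,(325,150,343,515)),("sprout",.068,(372,150,382,515)),("bar1",.02,(85,130,565,112)),("bar2",.02,(108,370,563,362))):
    a=[cast(P,(u[i+1]/6+145-.4,u[i]/6+210-.4),z,d["T"]) for i in(0,2)]
    v=a[1]-a[0]; print(n,a[0].round(4),a[1].round(4),"mid",((a[0]+a[1])/2).round(4),np.hypot(*v[:2]).round(4),"dir",np.arctan2(v[1],v[0]).round(3))
E
```

```text
fix [ 0.5475 -0.1874  0.068 ] [ 0.6274 -0.1845  0.068 ] mid [ 0.5875 -0.1859  0.068 ] 0.08 dir 0.037
fixout [ 0.5474 -0.1974  0.068 ] [ 0.6274 -0.1938  0.068 ] mid [ 0.5874 -0.1956  0.068 ] 0.0801 dir 0.045
spr [ 0.5466 -0.1645  0.068 ] [ 0.626  -0.1608  0.068 ] mid [ 0.5863 -0.1626  0.068 ] 0.0795 dir 0.047
sprout [ 0.5467 -0.1551  0.068 ] [ 0.6261 -0.1525  0.068 ] mid [ 0.5864 -0.1538  0.068 ] 0.0794 dir 0.034
bar1 [ 0.552  -0.2182  0.02  ] [ 0.5487 -0.109   0.02  ] mid [ 0.5503 -0.1636  0.02  ] 0.1092 dir 1.601
bar2 [ 0.61   -0.2152  0.02  ] [ 0.6088 -0.107   0.02  ] mid [ 0.6094 -0.1611  0.02  ] 0.1082 dir 1.582
```

```bash
python3 -m handwheel '[[-50,348,0,0,0,-0.13,100],[-50,348,0,0,0,-0.13,100],[-50,348,0,0,0,-0.13,100],[-50,348,0,0,0,-0.13,100],[-50,348,0,0,0,-0.13,100],[-50,348,0,0,0,-0.13,100],[-50,348,0,0,0,-0.13,100],[-50,348,0,0,0,-0.13,100],[-50,348,0,0,0,-0.13,100]]'
python3 look.py rack plate_a_mid:.069 rack:0
```

```text
time: 3.9
tcp_pos: [0.4993, 0.1793, 0.2513]
orientation: [-0.892, 1.57, -1.023]
force: [0.2, -0.3, 0.3]
finger_gap: 1.002
tool y [ 0.131  0.991 -0.   ] tcp [0.4993 0.1793 0.2513]
rack [170. 256.] 0.8 [0.5115 0.1738 0.    ]
rack [171. 100.] 0.7 [ 0.4826 -0.0511  0.    ]
```

View pics/rack.png

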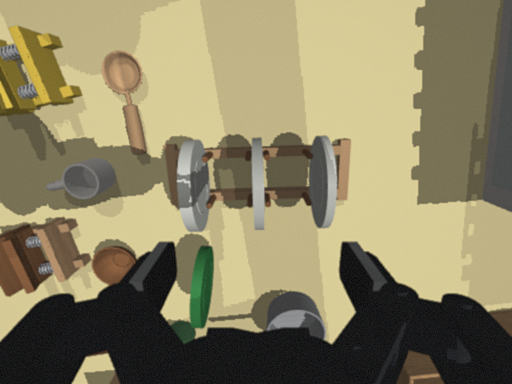

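```bash
python3 - <<'E'
import cv2
a=cv2.imread("pics/rack.png")[125:240,160:360]
cv2.imwrite("pics/c3.png",cv2.resize(a,None,fx=4,fy=4,interpolation=cv2.INTER_CUBIC))
E
```

```text
(no output)
```

View pics/c3.png

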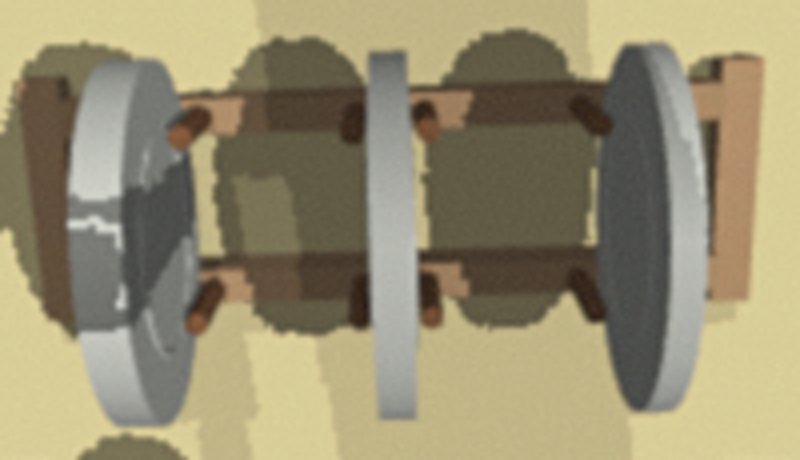

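```bash
python3 - <<'E'
from h import *
d=np.load("pics/rack.npz"); P={"camera_matrix":d["K"]}
c=lambda u,v,z: cast(P,(v/4+125-.4,u/4+160-.4),z,d["T"])
m=[c(388,53,.069),c(397,418,.069)]; print("mid",m[0].round(4),m[1].round(4),((m[0]+m[1])/2).round(4),np.arctan2(*(m[1]-m[0])[[1,0]]).round(3),np.linalg.norm(m[1]-m[0]).round(4))
for n,u in(("L",(68,122)),("M",(369,416)),("R",(668,707))):
    for v in (235,): 
        a,b=c(u[0],v,.123),c(u[1],v,.123); print(n,a.round(4),b.round(4),((a+b)/2).round(4),np.linalg.norm(a-b).round(4))
# rim x-extents of L and R plates
for n,u in(("L",(100,62,150,425)),("R",(660,43,655,408))):
    a,b=c(u[0],u[1],.069),c(u[2],u[3],.069); print(n,((a+b)/2).round(4))
E
```

```text
mid [0.4588 0.1815 0.069 ] [0.5728 0.1692 0.069 ] [0.5158 0.1754 0.069 ] -0.108 0.1146
L [0.4877 0.0964 0.123 ] [0.4895 0.1099 0.123 ] [0.4886 0.1031 0.123 ] 0.0136
M [0.4977 0.1717 0.123 ] [0.4992 0.1835 0.123 ] [0.4984 0.1776 0.123 ] 0.0119
R [0.5076 0.2465 0.123 ] [0.5088 0.2563 0.123 ] [0.5082 0.2514 0.123 ] 0.0098
L [0.5077 0.0947 0.069 ]
R [0.5232 0.2551 0.069 ]
```

```bash
python3 -m handwheel '[[16,-4,0,0,0,0.023,50],[16,-4,-50,0,0,0.023,50],[16,-4,-95,0,0,0.023,50],[16,-4,-125,0,0,0.023,50],[16,-4,-155,0,0,0.023,50],[16,-4,-155,0,0,0.023,50],[16,-4,-155,0,0,0.023,3],[16,-4,-155,0,0,0.023,3],[16,-4,-155,0,0,0.023,3],[16,-4,-155,0,0,0.023,3],[16,-4,-155,0,0,0.023,3],[16,-4,-155,0,0,0.023,3]]' 20; python3 - <<'E'
from h import *
s=arm.read_state();print(s["finger_gap"]*85, s["force"])
E
```

```text
time: 5.25
tcp_pos: [0.5173, 0.1746, 0.098]
orientation: [0.383, 1.567, 0.273]
force: [0.6, 1.8, 5.7]
finger_gap: 0.126
10.721846092492711 [0.55797987 1.81652732 5.73395038]
```

```bash
python3 -m handwheel '[[0,0,0,0,0,0,50],[0,0,0,0,0,0,50],[0,0,20,0,0,0,50],[0,0,55,0,0,0,50],[-4,-37,65,0,0,0,50],[-8,-74,55,0,0,0,50],[-8,-74,25,0,0,0,50],[-8,-74,0,0,0,0,50],[-8,-74,0,0,0,0,50]]' 20; python3 -m handwheel '[[0,0,0,0,0,0,3],[0,0,0,0,0,0,3],[0,0,0,0,0,0,3],[0,0,0,0,0,0,3],[0,0,0,0,0,0,3],[0,0,0,0,0,0,3],[0,0,0,0,0,0,3]]' 20;  python3 - <<'E'
from h import *
s=arm.read_state();print(s["finger_gap"]*85, s["force"]);print(toolT().round(3))
E
```

```text
time: 6.15
tcp_pos: [0.5042, 0.0993, 0.0929]
orientation: [-2.951, 1.563, -3.063]
force: [-0.6, 0.1, 0.7]
finger_gap: 0.503
time: 6.85
tcp_pos: [0.5085, 0.1007, 0.0974]
orientation: [0.685, 1.568, 0.574]
force: [-0.3, 4.1, 5.9]
finger_gap: 0.148
12.541344766477197 [-0.31761613  4.09669671  5.90325367]
[[ 0.002  0.11   0.994  0.509]
 [ 0.001  0.994 -0.11   0.101]
 [-1.     0.002  0.002  0.097]
 [ 0.     0.     0.     1.   ]]
```

```bash
python3 -m handwheel '[[0,0,0,0,0,0,3],[0,0,0,0,0,0,3],[0,0,0,0,0,0,3],[0,0,15,0,0,0,3],[0,0,40,0,0,0,3],[0,0,75,0,0,0,3],[0,0,120,0,0,0,3],[10,-35,125,0,0,0,3],[25,-80,125,0,0,0.05,3],[40,-125,125,0,0,0.1,3],[55,-170,125,0,0,0.147,3],[65,-215,125,0,0,0.147,3]]' 60; python3 -m handwheel '[[10,-40,0,0,0,0,3],[15,-57,0,0,0,0,3],[15,-57,0,0,0,0,3],[15,-57,0,0,0,0,3],[15,-57,0,0,0,0,3]]';  python3 look.py held stand_mouth:.068; python3 - <<'E'
from h import *
s=arm.read_state();print(s["finger_gap"]*85, s["force"]);print(toolT().round(3))
p=imaging.camera("top"); save(p,"top2"); a=p["frame"][165:235,110:330,::-1]
q=imaging.camera("side"); save(q,"side2"); b=q["frame"][90:290,160:360,::-1]
w=cv2.imread("pics/held.png")
A=cv2.resize(a,(700,222)); B=cv2.resize(b,(360,360)); W=cv2.resize(w,(430,322))
c=np.zeros((590,800,3),np.uint8); c[:222,:700]=A; c[225:585,:360]=B; c[225:547,365:795]=W; cv2.imwrite("pics/m.png",c)
E
```

```text
time: 8.05
tcp_pos: [0.5728, -0.1175, 0.2209]
orientation: [-2.192, 1.569, -2.155]
force: [0.4, 0.9, -0.2]
finger_gap: 0.139
time: 8.55
tcp_pos: [0.5871, -0.1707, 0.2212]
orientation: [2.698, 1.57, 2.735]
force: [-0.2, 0.4, -0.2]
finger_gap: 0.139
tool y [-0.037  0.999  0.   ] tcp [ 0.5871 -0.1707  0.2212]
stand_mouth [ 62. 134.] 0.67 [ 0.475  -0.2968  0.068 ]
stand_mouth [176. 253.] 0.64 [ 0.5851 -0.1779  0.068 ]
11.993428459730772 [-0.88297148 -0.54805244 -1.0247325 ]
[[-0.    -0.038  0.999  0.587]
 [ 0.     0.999  0.038 -0.171]
 [-1.     0.    -0.     0.222]
 [ 0.     0.     0.     1.   ]]
```

View pics/m.png

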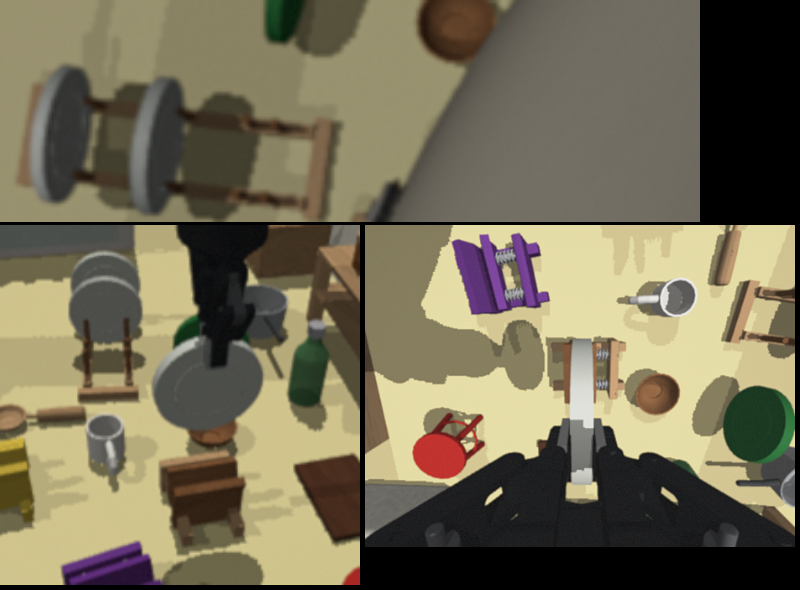

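```bash
python3 - <<'E'
from h import *
a=cv2.imread("pics/held.png")[125:325,210:320]
cv2.imwrite("pics/c4.png",cv2.resize(a,None,fx=3,fy=3,interpolation=cv2.INTER_CUBIC))
d=np.load("pics/held.npz"); K,T=d["K"],d["T"]; Ti=np.linalg.inv(T); g=toolT()
th=np.linspace(0,2*np.pi,721)
for dx in(-4,0,4):
    for h in(-.0065,.0065):
        c=g[:3,3]+[0,0,-.0285]+g[:3,2]*dx/1000+g[:3,1]*h
        P=c+.055*(np.outer(np.cos(th),g[:3,2])+np.outer(np.sin(th),[0,0,1]))
        q=(Ti[:3,:3]@P.T).T+Ti[:3,3]; uv=(K@q.T).T; uv=uv[:,:2]/uv[:,2:]
        i,j=uv[:,1].argmin(),uv[:,1].argmax(); print(dx,h,uv[i].round(1),uv[j].round(1),"crop",((uv[i]-[209.6,124.6])*3).round(),((uv[j]-[209.6,124.6])*3).round())
E
```

```text
-4 -0.0065 [250.  134.2] [249.8 308.8] crop [121.  29.] [121. 553.]
-4 0.0065 [270.9 134.2] [272.  308.8] crop [184.  29.] [187. 553.]
0 -0.0065 [250.2 140.7] [249.9 314.5] crop [122.  48.] [121. 570.]
0 0.0065 [270.7 140.7] [271.9 314.4] crop [183.  48.] [187. 570.]
4 -0.0065 [250.2 147. ] [249.9 320.1] crop [122.  67.] [121. 586.]
4 0.0065 [270.6 147. ] [271.9 320.1] crop [183.  67.] [187. 586.]
```

View pics/c4.png

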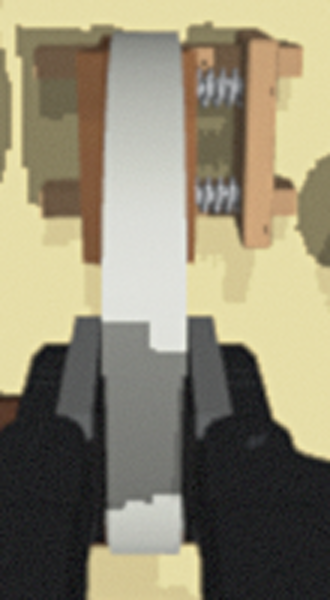

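```bash
python3 - <<'E'
from h import *
d=np.load("pics/held.npz"); P={"camera_matrix":d["K"]}
c=lambda u,v,z: cast(P,(v/3+124.6,u/3+209.6),z,d["T"]).round(4)
print("fixed outer",c(78,55,.068),c(83,262,.068)); print("post",c(247,40,.06),c(247,245,.06)); print("spr outer",c(193,262,.068))
d=np.load("pics/stand.npz"); P={"camera_matrix":d["K"]}
print("post before",[cast(P,(v/6+144.6,u/6+209.6),.06,d["T"]).round(4) for u,v in((462,112),(470,476))])
E
python3 -m handwheel '[[4,3,-15,0,0,0,3],[4,3,-35,0,0,0,3],[4,3,-45,0,0,0,3],[4,3,-50,0,0,0,3],[4,3,-50,0,0,0,3]]'
```

```text
fixed outer [ 0.5495 -0.1972  0.068 ] [ 0.6272 -0.1942  0.068 ]
post [ 0.5429 -0.1371  0.06  ] [ 0.621  -0.1315  0.06  ]
spr outer [ 0.6257 -0.1526  0.068 ]
post before [array([ 0.5407, -0.1365,  0.06  ]), array([ 0.6207, -0.133 ,  0.06  ])]
time: 9.25
tcp_pos: [0.5913, -0.1686, 0.1709]
orientation: [2.663, 1.57, 2.699]
force: [-0.3, 0.2, -1.3]
finger_gap: 0.141
```

```bash
python3 -m handwheel '[[0,0,-10,0,0,0,3],[0,0,-20,0,0,0,3],[0,0,-25,0,0,0,3],[0,0,-29,0,0,0,3],[0,0,-33,0,0,0,3],[0,0,-33,0,0,0,3]]'
```

```text
time: 9.85
tcp_pos: [0.592, -0.1696, 0.1382]
orientation: [-1.055, 1.57, -1.019]
force: [1.8, -3.9, -1.8]
finger_gap: 0.137
```

```bash
python3 -m handwheel '[[0,0,-3,0,0,0,3],[0,0,-6,0,0,0,3],[0,0,-9,0,0,0,3],[0,0,-9,0,0,0,3]]'
```

```text
time: 10.25
tcp_pos: [0.5921, -0.1696, 0.1294]
orientation: [-0.829, 1.569, -0.793]
force: [1.6, -5.3, 2.0]
finger_gap: 0.139
```

```bash
python3 -m handwheel '[[0,0,-4,0,0,0,3],[0,0,-8,0,0,0,3],[0,0,-12,0,0,0,3],[0,0,-16,0,0,0,3],[0,0,-16,0,0,0,3]]'
```

```text
time: 10.75
tcp_pos: [0.5912, -0.1691, 0.1121]
orientation: [3.01, 1.569, 3.046]
force: [0.8, -4.9, -1.3]
finger_gap: 0.134
```

```bash
python3 -m handwheel '[[0,-0.5,-3,0,0,0,3],[0,-0.5,-6,0,0,0,3],[0,-0.5,-9,0,0,0,3],[0,-0.5,-11,0,0,0,3],[0,-0.5,-11,0,0,0,3]]'
```

```text
time: 11.25
tcp_pos: [0.5911, -0.1696, 0.1012]
orientation: [2.945, 1.569, 2.981]
force: [0.8, -5.5, -0.1]
finger_gap: 0.136
```

```bash
python3 -m handwheel '[[0,0,-1,0,0,0,3],[0,0,-2,0,0,0,3],[0,0,-2,0,0,0,3]]'
```

```text
time: 11.55
tcp_pos: [0.5912, -0.1696, 0.0995]
orientation: [3.042, 1.57, 3.078]
force: [0.3, -5.3, 1.7]
finger_gap: 0.14
```

```bash
python3 -m handwheel '[[0,0,-0.5,0,0,0,3],[0,0,-1,0,0,0,3],[0,0,-1,0,0,0,3]]'
```

```text
time: 11.85
tcp_pos: [0.5913, -0.1696, 0.0986]
orientation: [3.121, 1.57, -3.126]
force: [0.7, -4.9, 1.7]
finger_gap: 0.142
```

```bash
python3 -m handwheel '[[0,0,-0.5,0,0,0,3],[0,0,-1,0,0,0,3],[0,0,-1,0,0,0,3]]'
```

```text
time: 12.15
tcp_pos: [0.5913, -0.1696, 0.0977]
orientation: [-3.127, 1.57, -3.09]
force: [1.1, -5.4, 2.8]
finger_gap: 0.142
```

```bash
python3 -m handwheel '[[0,0,-0.5,0,0,0,3],[0,0,-1,0,0,0,3],[0,0,-1,0,0,0,3]]'
```

```text
time: 12.45
tcp_pos: [0.5914, -0.1697, 0.0975]
orientation: [-2.423, 1.57, -2.387]
force: [-0.6, -3.7, 5.8]
finger_gap: 0.133
```

```bash
python3 -m handwheel '[[0,0,-0.5,0,0,0,3],[0,0,-1,0,0,0,3],[0,0,-1,0,0,0,3]]'
```

```text
time: 12.75
tcp_pos: [0.5915, -0.1697, 0.0973]
orientation: [-1.254, 1.57, -1.218]
force: [-1.9, -4.1, 10.4]
finger_gap: 0.142
```

```bash
python3 -m handwheel '[[-0.3,0,-0.4,0,0,0,3],[-0.3,0,-0.4,0,0,0,3],[-0.3,0,-0.4,0,0,0,3],[-0.3,0,-0.4,0,0,0,3],[-0.3,0,-0.4,0,0,0,3],[-0.3,0,-0.4,0,0,0,3]]'
```

```text
time: 13.35
tcp_pos: [0.5915, -0.1697, 0.0973]
orientation: [-0.668, 1.57, -0.631]
force: [-1.8, -4.9, 11.4]
finger_gap: 0.139
```

```bash
python3 -m handwheel '[[0,0,0,0,0,0,3],[0,0,0,0,0,0,3],[0,0,0,0,0,0,3],[0,0,0,0,0,0,3],[0,0,0,0,0,0,3],[0,0,0,0,0,0,3]]'
```

```text
time: 13.95
tcp_pos: [0.5915, -0.1698, 0.0973]
orientation: [-0.696, 1.569, -0.66]
force: [-1.3, -4.2, 10.9]
finger_gap: 0.137
```

```bash
python3 -m handwheel '[[0,-0.4,1,0,0,0,3],[0,-0.8,2,0,0,0,3],[0,-0.8,2,0,0,0,3]]' 20; python3 -m handwheel '[[0,0,0,0,0,0,20],[0,0,0,0,0,0,30],[0,0,0,0,0,0,40],[0,0,0,0,0,0,40],[0,0,15,0,0,0,40],[0,0,40,0,0,0,40],[0,0,80,0,0,0,40],[0,0,120,0,0,0,40],[-20,0,135,0,0,0,40],[-30,0,135,0,0,0,100],[-30,0,135,0,0,0,100],[-30,0,135,0,0,0,100]]'
python3 look.py done; python3 - <<'E'
from h import *
q=imaging.camera("side"); save(q,"side3"); b=q["frame"][90:290,160:360,::-1]
w=cv2.imread("pics/done.png")[60:300,150:390]
c=np.hstack([cv2.resize(b,(400,400)),cv2.resize(w,(400,400))]); cv2.imwrite("pics/e.png",c)
E
```

```text
time: 14.25
tcp_pos: [0.5912, -0.1699, 0.0975]
orientation: [1.883, 1.57, 1.919]
force: [0.5, -3.1, 2.5]
finger_gap: 0.14
time: 15.45
tcp_pos: [0.5607, -0.1699, 0.2313]
orientation: [2.52, 1.568, 2.555]
force: [-0.2, 0.3, 0.0]
finger_gap: 0.891
tool y [-0.036  0.999  0.001] tcp [ 0.5607 -0.1699  0.2313]
```

View pics/e.png

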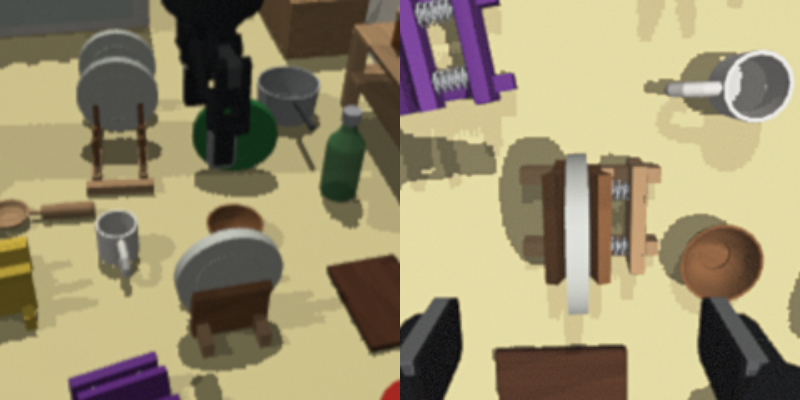

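```bash
python3 -c "
from rig import arm
arm.close_job()"
```

```text
the job is handed in; nothing more can be done
```

The thickest plate, the one at the -y end of the rack, is now upright in the wooden stand. It is bedded and released, and the job was handed in at about 15.5 s.

- **Finding it:** I pinched two plates. The middle one read 10.7 mm and the -y end one 12.5 mm, so the second is the 13 mm plate. I did not pinch the third plate; the wrist picture showed it thinnest, at about 9.8 mm.
- **Inserting it:** I eased it down to the seat in small steps. The highest upward force I read on the way in was about 2 N. The sprung cheek pushed back with about 5 N throughout, which puts the plate roughly 1 mm clear of the fixed cheek as it went in.
- **Bedding it:** I held a steady 10.4–11.4 N for more than a second, then eased off and opened the fingers. I took about 1–3 N of that as cheek drag, so the bars took roughly 9 N.
- **Last checks:**
  - The tool stood at 97.3 mm with the plate seated, against 97.4 mm when I gripped it in the rack, so the plate is fully home.
  - The final pictures show it upright between the cheeks, the other two plates still in their slots and no toy in view moved. I did not measure the centring after release.
- **Disagreement:** The wrist camera read the held plate about 2 mm sideways and 4 mm in x off the tool centre. I corrected for this by comparing the plate and the stand in the same camera. A side force of 1–2 N in x during the push suggests the plate was held slightly off centre in x, so I moved it 0.3 mm.

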